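# Open the filler of a spare hydraulic tank

### The job

Open the filler of the spare tank for inspection: lift the flap by its tab and swing it over past upright so that it stays open, then unscrew the winged cap beneath it counter-clockwise until you feel it reach its stop and lift it off. Never wrench the cap against its stop or pull on it while it is still locked. Lower the cap into the shallow tray before letting go of it, leave the flap open, and leave the carton, bolt and bushing where they are.

Things in the scene. Friction and masses are not known exactly. Their poses are not given: they have to be found in the camera images.
- tank: Grey steel tank, fixed to the bench, 210 x 170 x 100 mm. Origin: centre of its underside, z up; x points from the flap's tab towards its hinge, y lies along the hinge. A round filler neck, 76 mm in diameter, stands on its centre line (x = y = 0). A hinge post stands behind the neck at tank x = 48 to 56 mm, 60 mm wide, 184 mm high.
- flap_hinge (a point): Middle of the flap's hinge axis, fixed on the tank at tank x = 50 mm, y = 0, 185 mm above the bench; axes as the tank's, the hinge axis is y. The flap's plate is 76 mm wide, 6 mm thick and reaches 84 mm from the hinge.
- flap (a joint): Opening angle of the flap, rad: 0 level and shut over the cap, 1.57 upright, 2.4 at the open stop. The tab end rises and passes over to the tank's +x side. The flap weighs 100 g (lifting it takes about 0.6 N at the tab) and turns easily: let go before upright it falls shut, well past upright (1.85 and more) it falls open by itself and stays.
- flap_tab (a point): Grip point of the tab, 105 mm from the hinge axis: a steel tongue 18 mm wide (along the hinge axis), 10 mm thick, sticking 36 mm out of the flap's front edge (84 to 120 mm from the hinge) to the tank's -x when shut, with 80 mm of free space below it. Axes as the tank's when shut; they turn with the flap.
- cap_wing (a point): Middle of the wing of the loose aluminium cap (about 120 g, under the flap). The wing is an upright bar 44 mm long (point x), 14 mm thick (y), 28 mm tall (14 mm above and below the point), on a disc of 62 mm diameter, 7 mm thick. It starts about 0.75 rad clockwise from the tank's x axis. The cap's underside is 35 mm below the point.
- cap: The same cap, origin at the centre of its underside, x along its wing. Below the disc: a stem 19 mm in diameter, 8 mm long, and at its foot a cross bar 44 x 9 x 6 mm, locked behind a slotted plate in the neck. Lifted straight up by 18 mm it is clear of the neck. Turning it takes 0.05 to 0.2 N m of friction.
- neck_top (a point): Centre of the neck's upper face, 135 mm above the bench, on the tank's centre line. The cap comes free 0.6 to 1.6 rad counter-clockwise (from above) of its start, at a sprung stop (8 N m/rad), different each time and hidden. A spring pushes the cap up with 8 N: there, let go, it pops up 4 mm. Wrenching is over 0.7 N m at the stop or a pull over 30 N while locked.
- tray_in (a point): Centre of the inner floor of the shallow fixed plastic tray that takes the cap, standing to the left or the right of the tank. Inside 162 mm (its x) x 132 mm (its y), walls 4 mm thick, rim 30 mm above the bench, floor 4 mm thick.
- carton: Closed cardboard carton, 120 x 120 x 70 mm, on the other side of the tank; to be left alone. Origin: centre of its underside.
- bolt: Large steel bolt standing on its hexagonal head (36 mm across flats, 61 mm tall); to be left alone. Origin: centre of its underside.
- bushing: Brass bushing, a ring of 60 mm outer diameter, 35 mm tall; to be left alone. Origin: centre of its underside.
There are look-alikes about, which are no part of the job. Of the things that look like the part that bears tray_in, take the one that is farthest from the robot's base at the start.

How it is judged:
By the outcome, as a careful person would: the job done as asked, in the order asked, and still so for the second after the job is handed in, with the robot touching nothing.
It also fails if it takes over 72 s, if anything falls off the work surface, if the arm or the gripper's body presses on something with over 40 N, if the wrist force passes 120 N, or if a joint passes its speed limit or range.

### The arm

A 6-joint arm with a two-finger parallel gripper is mounted at the origin on the work surface. World frame = base frame: x ahead of the robot, y to its left, z up, the work surface at z = 0. Lengths are in m, angles in rad, forces in N, time in s.
With the tool pointing down it reaches from about 0.225 to 0.875 m from the base axis. Payload 3.4 kg.
Tool frame: the origin (TCP) lies midway between the tips of the shut fingers; the grasp point (between the pads) lies 19 mm behind it; x points along the fingers, z is the direction in which the jaws open and shut, and the axes are right-handed (so a half turn about x gives the same grasp; the last joint's range is limited). The gripper opens to 85 mm and grips with 20 to 120 N. Pads are 22 mm wide; open, the fingers measure 114 mm over their backs; the gripper's body (76 mm by 85 mm) begins 54 mm behind the grasp point. The pads swing forward as they close: fully open they stand 13 mm farther back than shut.
Start: joints at [-1.411, 0.276, 1.505, -0, 1.361, -0.121], TCP at [0.159, -0.553, 0.231] pointing down, gripper open.
Joint ranges: [-2.89, 2.89], [-0.75, 2.08], [0.22, 2.7], [-1.18, 4.32], [0.11, 2.71], [-2.7, 2.7]. Speed limits (rad/s): [2.57, 2.57, 3.14, 3.14, 3.14, 3.14].

### API

Orientations are given as a unit quaternion [w, x, y, z].
In Python, from rig import manip, eyes gives the robot as it stands. The module is installed in compiled form; this text tells all that it offers.
- The arm moves only by the shell command python3 -m crank 'ROWS' [FORCE]. ROWS is JSON, a list of rows, each a list of 7 numbers: the shift along the tool's x, y, z in cm, then the turn, a rotation vector about the tool's x, y, z in degrees, then the finger opening in cm, from 0 to 8.54. A call has 1 to 5 rows; each row is the pose to reach, as a shift and turn from the pose commanded when the call began, along the tool's axes at that moment; what a row does not reach only later rows make up. A row lasts 1/8 s, in which the tool goes at most 62.5 mm and 10.7 degrees, less where a joint would pass 70% of its speed; a pose out of reach is approached as far as the arm can. A call with a gripper value outside its range is refused whole. The fingers move at their own pace and stop on an object; FORCE is the grip in N (left out, the last holds). Time passes only in rows, so rows that repeat a pose let the fingers close. It gives the time, the measured TCP pose, the force and the opening at its end, in the units of the state.
- manip.get_state(): the state, without advancing time (a new reading comes with each control period).
- eyes.get_image(name): name is "scene" or "side" or "wrist"; returns a dict with "color" (400x640x3 uint8, blue, green, red), "z_map" (400x640 float32, m along the optical axis (not along the pixel's ray), 0 where there is no reading), "vertical_fov" (degrees; the focal length in pixels is half the picture's height over the tangent of half this angle, whatever the lens; pixels are square), "cx", "cy" (the principal point, pixels), "eye" and "attitude" of the camera in the world. Camera axes: x right, y up, looking along -z (the intrinsics and any distortion apply to the point x, -y, -z); pixel columns grow to the right and rows downward; lengths in m; the calibration is good to about 2 mm. The wrist camera is an equidistant fisheye: a pixel r from the principal point sees the ray r / f radians off the axis. A picture is of the moment at which its call begins.
- manip.sign_off(): hands the job in, once; it reports no verdict.
The state is a dict: "clock": time; "qpos": joint angles; "qd": joint speeds; "effort": joint torques, N m; "position": TCP position; "ee_rot": TCP orientation; "contact_force": force on the tool from outside, world axes, zero at the start; "moment": the same for the moment, N m; "width": finger opening in m.
Only numpy, scipy, OpenCV 4.12 (cv2) and the standard library are available. Lean on these libraries where they do the work, as an engineer would, in place of code of your own. Each camera call takes 0.05 s, during which the arm holds its last target.

## Working session

There is one attempt and no reset: what is moved stays moved. The work goes in short steps, Python scripts to look and compute and a shell command to move; the robot and the scene stay as the last step left them, time stands still between calls to the robot, and variables do not carry over. Pictures are saved under pics/ and viewed, and the job is handed in when it is done.

```bash
ls; mkdir -p pics; cat > h.py <<'E'
import numpy as np, cv2, json
from scipy.spatial.transform import Rotation as R
from rig import manip, eyes
def q2R(q): return R.from_quat([q[1],q[2],q[3],q[0]]).as_matrix()
def snap(n,fn):
    im=eyes.get_image(n); cv2.imwrite('pics/'+fn+'.png',im['color']); np.save('pics/'+fn+'.npy',im,allow_pickle=True); return im
def load(fn): return np.load('pics/'+fn+'.npy',allow_pickle=True).item()
def f(im): return 200/np.tan(np.radians(im['vertical_fov']/2))
def pts(im):
    F=f(im); v,u=np.mgrid[0:400,0:640].astype(float); z=im['z_map']
    a=(u-im['cx'])/F; b=(v-im['cy'])/F
    P=np.stack([a*z,-b*z,-z],-1)
    return P@q2R(im['attitude']).T+np.array(im['eye'])
def proj(im,p):
    c=(np.array(p)-im['eye'])@q2R(im['attitude']); F=f(im)
    return im['cx']+F*c[0]/-c[2], im['cy']-F*c[1]/-c[2]
E
python3 - <<'E'
from h import *
print(manip.get_state())
for n in ['scene','side','wrist']:
    im=snap(n,n+'0'); print(n,{k:v for k,v in im.items() if k not in('color','z_map')}, (im['z_map']>0).mean())
E
```

```text
pics
{'clock': 0.0, 'qpos': array([-1.41097424e+00,  2.76637108e-01,  1.50616624e+00, -2.24732942e-06,
        1.36071492e+00, -1.21019110e-01]), 'qd': array([ 1.44359934e-03, -2.98015449e-04,  7.67798996e-04, -2.37035811e-04,
       -2.80005765e-04,  9.91206785e-05]), 'effort': array([ 1.84603428e-03, -4.16767430e+01, -2.45798564e+01,  1.11042605e-04,
        1.09550427e-02, -1.41862492e-05]), 'position': array([ 0.15926507, -0.55193364,  0.23040252]), 'ee_rot': array([ 0.56456705,  0.4255699 ,  0.56554943, -0.42462707]), 'contact_force': array([-1.03179612,  0.1972854 , -0.44388497]), 'moment': array([-0.00817179, -0.01378705, -0.01065733]), 'width': 0.08513671567332486}
scene {'vertical_fov': 55.51978523762345, 'cx': 318.9310018145086, 'cy': 204.7720226293926, 'eye': array([1.24321523, 0.23322289, 0.65862088]), 'attitude': array([0.51312766, 0.27370602, 0.37930773, 0.7196601 ])} 0.9960390625
side {'vertical_fov': 55.1293107953788, 'cx': 321.77842353863565, 'cy': 198.82283582692872, 'eye': array([-0.05100797,  0.55770671,  0.62715544]), 'attitude': array([-0.33296655, -0.16838499,  0.43971554,  0.8169639 ])} 0.995984375
wrist {'vertical_fov': 65.70646984690485, 'cx': 319.1767348856789, 'cy': 196.04602119165165, 'eye': array([ 0.22454969, -0.53314963,  0.37246763]), 'attitude': array([ 0.79190003, -0.10812316,  0.08229441, -0.59534138])} 0.98203515625
```

View pics/scene0.png

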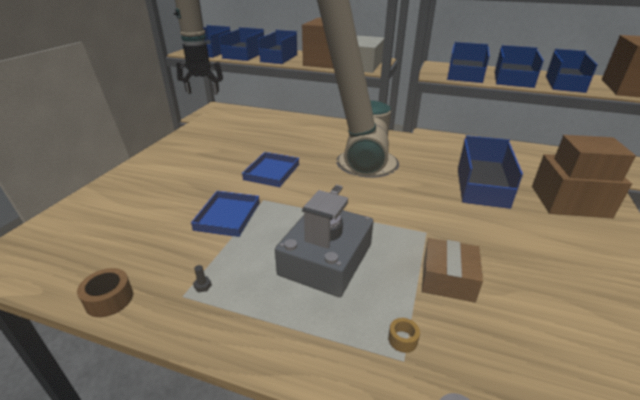

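View pics/side0.png

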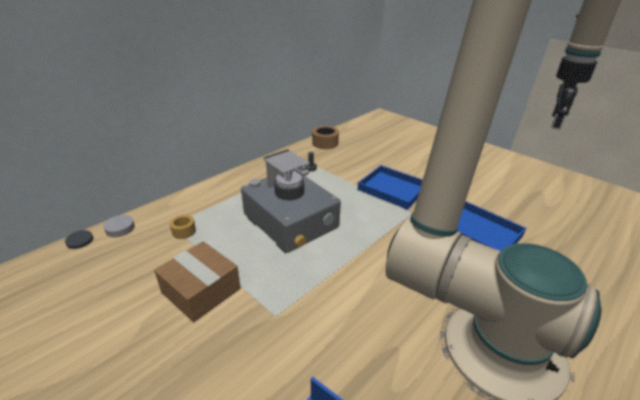

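View pics/wrist0.png

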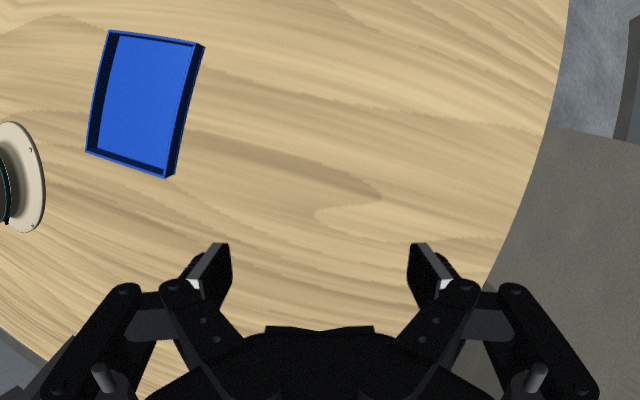

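The scene view shows the tank at about (325,245), its tab toward the robot. There are two blue trays, at (227,212) and (271,168), and the bolt is at (202,280), the carton at (453,268) and the bushing at (404,333). Next I measure these from the depth data.

```bash
python3 - <<'E'
from h import *
for n in ['scene0','side0']:
    im=load(n); P=pts(im); c=im['color'].astype(int)
    print(n)
    bl=(c[...,0]>c[...,2]+50)&(P[...,2]<0.06)&(P[...,2]>-0.03)
    k,l,s,ce=cv2.connectedComponentsWithStats(bl.astype(np.uint8))
    for i in range(1,k):
        if s[i,4]<150: continue
        p=P[l==i]; q=p
        r=cv2.minAreaRect(q[:,:2].astype(np.float32)); print('blue',ce[i].round(),r,np.percentile(p[:,2],[5,50,95]).round(3), 'base dist',np.hypot(*r[0]))
    # tank top z ~0.1
    box=(P[...,0]>0.3)&(P[...,0]<0.85)&(np.abs(P[...,1])<0.4)
    for lo,hi in [(0.092,0.107),(0.128,0.142),(0.142,0.175),(0.175,0.2)]:
        m=box&(P[...,2]>lo)&(P[...,2]<hi)
        k,l,s,ce=cv2.connectedComponentsWithStats(m.astype(np.uint8))
        for i in range(1,k):
            if s[i,4]<60: continue
            p=P[l==i]; r=cv2.minAreaRect(p[:,:2].astype(np.float32)); print(lo,s[i,4],ce[i].round(),r,np.median(p[:,2]))
E
python3 - <<'E'
import cv2
a=cv2.imread('pics/scene0.png')[170:310,260:400]; b=cv2.imread('pics/side0.png')[130:270,220:360]
cv2.imwrite('pics/z0.png',cv2.hconcat([cv2.resize(x,(400,400),interpolation=cv2.INTER_CUBIC) for x in(a,b)]))
E
```

```text
scene0
blue [271. 169.] ((0.18738223612308502, -0.3001689612865448), (0.13759799301624298, 0.17194640636444092), 88.78895568847656) [0.003 0.005 0.03 ] base dist 0.35385520730141984
blue [227. 213.] ((0.47186699509620667, -0.31152182817459106), (0.1742289960384369, 0.1385413110256195), 6.967219352722168) [0.003 0.005 0.03 ] base dist 0.5654240094746269
0.092 2574 [328. 242.] ((0.5665149092674255, 0.021968640387058258), (0.16885173320770264, 0.2102597951889038), 83.1890869140625) 0.1001865362918189
0.128 87 [336. 225.] ((0.5716180801391602, 0.05025770142674446), (0.01577657461166382, 0.05617096647620201), 72.8807373046875) 0.1331020773349333
0.128 128 [317. 233.] ((0.6202013492584229, 0.015556443482637405), (0.05873573571443558, 0.010224748402833939), 89.82365417480469) 0.13442084215307776
0.142 371 [319. 224.] ((0.6005455255508423, 0.03431358188390732), (0.04888957366347313, 0.0909455418586731), 46.180057525634766) 0.15643198487146748
0.175 1039 [325. 204.] ((0.5601476430892944, 0.02228377014398575), (0.07682612538337708, 0.12706252932548523), 84.015869140625) 0.1883209460770111
side
[... 246 characters left out ...]
5122787952423, 0.1671268790960312), 88.97649383544922) [0.005 0.007 0.03 ] base dist 0.3523197327546967
0.092 2382 [291. 201.] ((0.5647885203361511, 0.023290269076824188), (0.16996151208877563, 0.21271046996116638), 83.44462585449219) 0.10190693344526447
0.128 201 [288. 186.] ((0.5550768375396729, 0.03184404969215393), (0.07213804125785828, 0.05053725093603134), 45.66166687011719) 0.1344665866787439
0.142 276 [289. 178.] ((0.5602959394454956, 0.027355141937732697), (0.0650518536567688, 0.058695513755083084), 76.39139556884766) 0.1473447872457354
0.175 789 [286. 162.] ((0.5580630302429199, 0.023707853630185127), (0.0774465799331665, 0.12887553870677948), 83.30911254882812) 0.19017763827059286
```

View pics/z0.png

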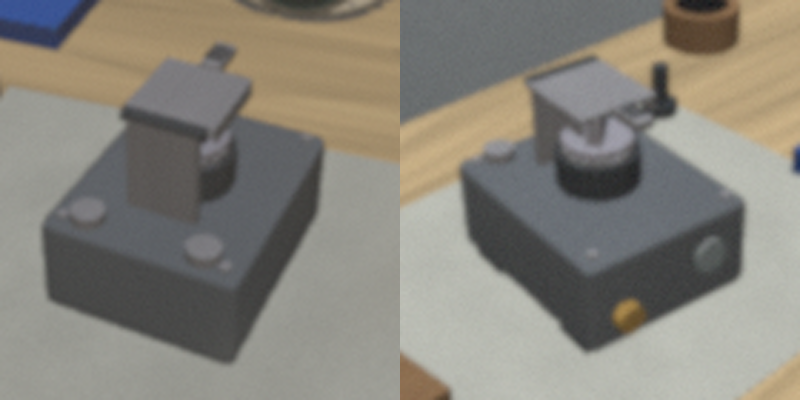

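```bash
cat >> h.py <<'E'
T0=np.array([0.5657,0.0226]); TY=np.radians(-6.7)
ex=np.array([np.cos(TY),np.sin(TY),0]); ey=np.array([-np.sin(TY),np.cos(TY),0])
def tk(x,y,z): return np.array([T0[0],T0[1],0])+x*ex+y*ey+np.array([0,0,z])
def st():
    s=manip.get_state(); M=q2R(s['ee_rot']); return s,np.array(s['position']),M
def goal(p,xax,zax):
    """cm shift & rotvec deg in tool axes to TCP p"""
    s,q,M=st(); x=np.array(xax)/np.linalg.norm(xax); z=np.array(zax)-np.dot(zax,x)*x; z/=np.linalg.norm(z)
    N=np.stack([x,np.cross(z,x),z],1)
    return (M.T@(np.array(p)-q)*100).round(2), np.degrees(R.from_matrix(M.T@N).as_rotvec()).round(1)
E
python3 - <<'E'
from h import *
s,p,M=st(); print(M.round(3)); print('zyaw',np.arctan2(M[1,2],M[0,2]), 'q1-q6',s['qpos'][0]-s['qpos'][5])
for n in ['scene0','side0']:
    im=load(n);P=pts(im)
    for nm,(u0,u1,v0,v1) in dict(scene0=dict(bolt=(190,215,262,295),bush=(385,422,315,352),carton=(420,485,236,302)),side0=dict(bolt=(303,318,150,172),carton=(150,243,240,320)))[n].items():
        p=P[v0:v1,u0:u1].reshape(-1,3); m=p[:,2]>0.015; p=p[m]; print(n,nm,np.median(p,0).round(3),p.min(0).round(3),p.max(0).round(3))
    # tab
    q=(P-np.array([*T0,0])); X=q@ex; Y=q@ey; Z=P[...,2]
    m=(X<-36)&(X>-80)
    m=(X<-.04)&(X>-.085)&(abs(Y)<.03)&(Z>.165)&(Z<.2); print(n,'tab',m.sum(),X[m].min(),np.percentile(Y[m],[2,50,98]),np.median(Z[m]))
    m=(abs(X-.0)<.03)&(abs(Y)<.03)&(Z>.183)&(Z<.2); print('flap Y',np.percentile(Y[m],[2,50,98]))
    m=(abs(X-.0)<.033)&(abs(Y)<.033)&(Z>.145)&(Z<.178); print('wing',np.c_[X[m],Y[m],Z[m]][::12].round(3).tolist()[:14])
print('tab',tk(-.058,0,.185), goal(tk(-.058,0,.166),[0,0,-1],ey), goal(tk(-.058,0,.166),[0,0,-1],-ey))
E
```

```text
[[-0.     0.961  0.277]
 [ 0.001  0.277 -0.961]
 [-1.     0.    -0.001]]
zyaw -1.2899922128911672 q1-q6 -1.2899839213001874
scene0 bolt [ 0.743 -0.22   0.033] [ 0.719 -0.243  0.015] [1.243 0.233 0.659]
scene0 bush [0.74  0.239 0.033] [0.702 0.209 0.015] [1.243 0.268 0.659]
scene0 carton [0.561 0.316 0.07 ] [0.461 0.233 0.015] [1.243 0.379 0.659]
scene0 tab 64 -0.06902639565886473 [-0.00915402  0.00103047  0.00790443] 0.1916210316285919
flap Y [-0.02811558  0.00080345  0.02905172]
wing [[-0.014, 0.028, 0.145], [0.014, 0.017, 0.145]]
side0 bolt [ 0.727 -0.216  0.058] [-0.051 -0.244  0.015] [0.746 0.558 0.627]
side0 carton [0.499 0.328 0.071] [-0.051  0.253  0.015] [0.587 0.558 0.627]
side0 tab 96 -0.07215259631530195 [-0.0091091   0.00254228  0.00918958] 0.19275968190295925
flap Y [-0.02831882  0.00143446  0.02888596]
wing [[-0.018, 0.009, 0.174], [-0.005, -0.006, 0.16], [-0.02, 0.007, 0.169], [-0.015, 0.016, 0.167], [-0.006, -0.026, 0.148], [-0.006, -0.005, 0.152], [0.017, 0.018, 0.147], [-0.007, -0.01, 0.148], [0.008, 0.018, 0.148], [-0.01, -0.008, 0.147], [0.006, 0.023, 0.148], [-0.011, -0.001, 0.148], [0.006, 0.028, 0.147], [-0.02, 0.011, 0.153]]
tab [0.5080961 0.0293669 0.185    ] (array([  6.54,  49.63, -46.19]), array([-1.572e+02, -0.000e+00, -1.000e-01])) (array([  6.54,  49.63, -46.19]), array([22.8, -0.1,  0. ]))
```

```bash
python3 -m crank '[[0,49.6,-46.2,22.8,0,0,5],[0,49.6,-46.2,22.8,0,0,5],[0,49.6,-46.2,22.8,0,0,5],[0,49.6,-46.2,22.8,0,0,5],[0,49.6,-46.2,22.8,0,0,5]]' 20; python3 - <<'E'
from h import *
print(goal(tk(-.058,0,.166),[0,0,-1],-ey))
E
```

```text
clock: 0.78
position: [0.3205, -0.2831, 0.2313]
ee_rot: [0.47, 0.529, 0.47, -0.528]
contact_force: [1.7, -0.2, -1.1]
width: 0.0497
(array([  6.53,  14.95, -33.23]), array([-0.1,  0. , -0. ]))
```

```bash
python3 -m crank '[[0,14.9,-33.2,0,0,0,5],[0,14.9,-33.2,0,0,0,5],[0,14.9,-33.2,0,0,0,5],[0,14.9,-33.2,0,0,0,5],[0,14.9,-33.2,0,0,0,5]]'; python3 - <<'E'
from h import *
print(goal(tk(-.058,0,.166),[0,0,-1],-ey))
E
```

```text
clock: 1.4
position: [0.4809, -0.0148, 0.2313]
ee_rot: [-0.47, -0.528, -0.47, 0.528]
contact_force: [0.5, -1.3, 0.2]
width: 0.0503
(array([ 6.53,  2.18, -4.7 ]), array([ 0.,  0., -0.]))
```

```bash
python3 -m crank '[[0,2.2,-4.7,0,0,0,5],[0,2.2,-4.7,0,0,0,5],[0,2.2,-4.7,0,0,0,5]]'; python3 - <<'E'
from h import *
print(goal(tk(-.058,0,.166),[0,0,-1],-ey))
im=snap('wrist','w1'); snap('side','s1')
E
```

```text
clock: 1.78
position: [0.5069, 0.0273, 0.2308]
ee_rot: [-0.47, -0.528, -0.47, 0.529]
contact_force: [-0.5, 0.5, -0.2]
width: 0.0499
(array([ 6.48,  0.1 , -0.23]), array([0. , 0.1, 0.1]))
```

View pics/w1.png

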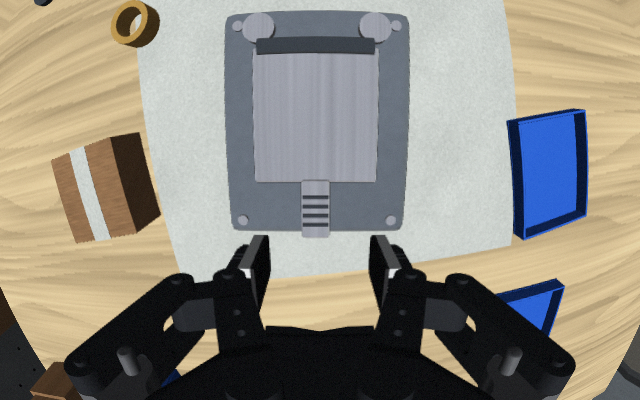

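The wrist view shows the tab at (315,208), midway between the fingers at (258,265) and (382,265). I go down and pinch it by its sides.

```bash
python3 -m crank '[[3.5,0,-0.1,0,0,0,5],[6.4,0,-0.1,0,0,0,5],[6.4,0,-0.1,0,0,0,5]]' 25; python3 -m crank '[[0,0,0,0,0,0,1],[0,0,0,0,0,0,1],[0,0,0,0,0,0,1],[0,0,0,0,0,0,1]]' 25;  python3 - <<'E'
from h import *
s,p,M=st(); q=p-np.array([*T0,0]); print(q@ex,q@ey,p[2],s['moment'])
im=snap('wrist','w2')
E
```

```text
clock: 2.25
position: [0.5054, 0.0273, 0.1656]
ee_rot: [-0.468, -0.528, -0.471, 0.53]
contact_force: [-0.0, -0.3, -0.6]
width: 0.0502
clock: 2.75
position: [0.5088, 0.0294, 0.1689]
ee_rot: [0.47, 0.53, 0.469, -0.527]
contact_force: [-0.2, 4.5, 6.4]
width: 0.0173
-0.05727317944767196 0.00014025190124703065 0.16888339200607924 [ 0.79389028  0.01538516 -0.03604401]
```

View pics/w2.png

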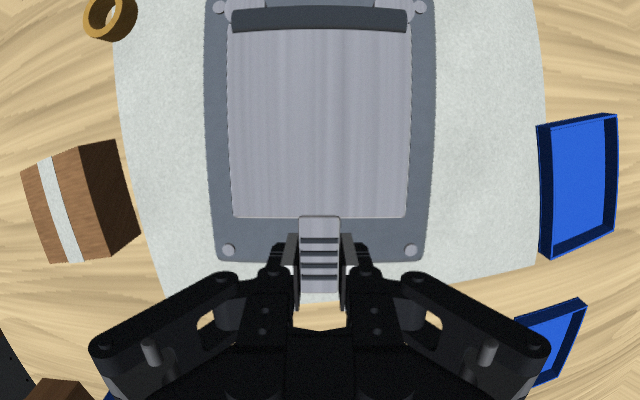

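```bash
python3 -m crank '[[-1.07,0.05,0,0,0,0,1],[-2.14,0.21,0,0,0,0,1],[-3.18,0.48,0,0,0,0,1],[-4.19,0.85,0,0,0,0,1],[-5.15,1.32,0,0,0,0,1]]' 25;  python3 - <<'E'
from h import *
s,p,M=st(); q=p-np.array([*T0,0]); print(q@ex,q@ey,p[2],s['moment'],s['width'])
im=snap('side','s2')
im=cv2.imread('pics/s2.png')[60:260,200:400]; cv2.imwrite('pics/s2z.png',cv2.resize(im,(600,600)))
E
```

```text
clock: 3.42
position: [0.5208, 0.028, 0.2185]
ee_rot: [0.469, 0.529, 0.471, -0.528]
contact_force: [2.1, 4.8, -5.2]
width: 0.0174
-0.045189879067931406 0.00015429318037714403 0.21847135450990346 [ 0.79545489 -0.20453179 -0.04912107] 0.017402515221628046
```

View pics/s2z.png

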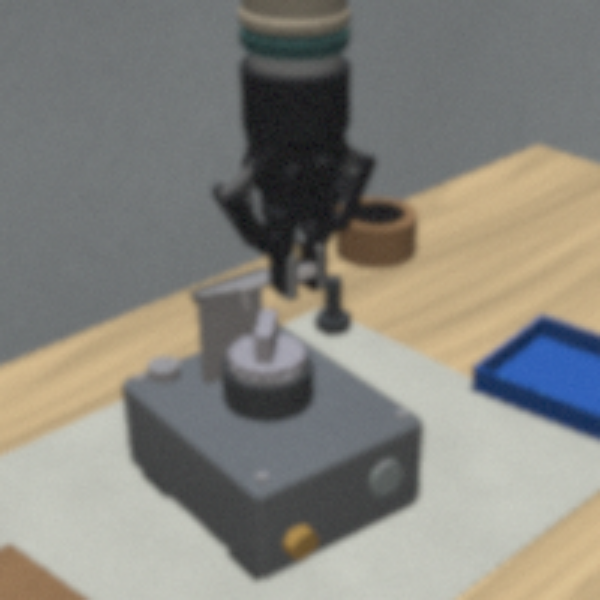

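The flap is rising with the tab pivoting in the pads, and the wing is now visible at zoomed (265,335). I continue the arc.

```bash
python3 -m crank '[[-1.78,1.21,0,0,0,0,1],[-3.27,2.74,0,0,0,0,1],[-4.43,4.55,0,0,0,0,1],[-5.21,6.55,0,0,0,0,1],[-5.57,8.67,0,0,0,0,1]]' 25;  python3 - <<'E'
from h import *
s,p,M=st(); q=p-np.array([*T0,0]); print(q@ex,q@ey,p[2],s['moment'],s['width'])
im=snap('side','s3')
im=cv2.imread('pics/s3.png')[60:260,200:400]; cv2.imwrite('pics/s3z.png',cv2.resize(im,(600,600)))
E
```

```text
clock: 4.1
position: [0.6055, 0.0181, 0.2748]
ee_rot: [-0.469, -0.528, -0.472, 0.529]
contact_force: [-2.8, 5.2, -0.0]
width: 0.0176
0.04001967658789044 0.00014257847210165782 0.27479054295470967 [ 0.75267028  0.72533774 -0.025401  ] 0.017550146384043955
```

View pics/s3z.png

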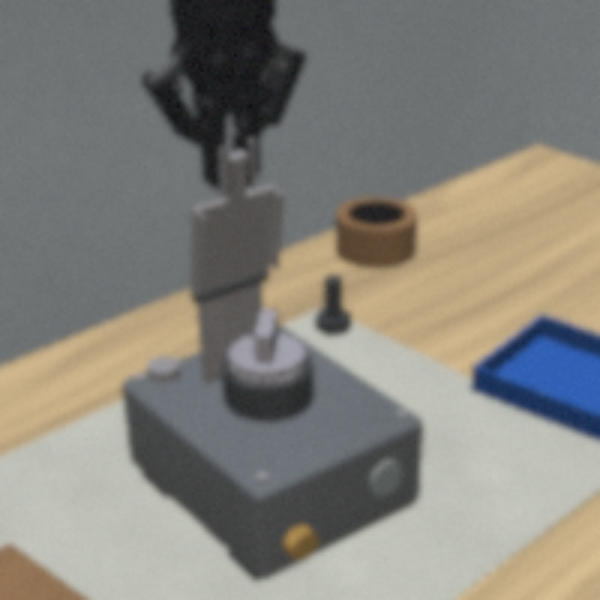

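Nearly upright. I carry it past upright to about 2.2 rad before letting go.

```bash
python3 -m crank '[[0,1.61,0,0,0,0,1],[0.25,3.2,0,0,0,0,1],[0.73,4.74,0,0,0,0,1],[1.44,6.19,0,0,0,0,1],[2.03,7.09,0,0,0,0,1]]' 25;  python3 - <<'E'
from h import *
s,p,M=st(); q=p-np.array([*T0,0]); print(q@ex,q@ey,p[2],s['moment'],s['width'])
E
python3 -m crank '[[0,0,0,0,0,0,4],[0,0,0,0,0,0,4],[-3,0,0,0,0,0,4],[-6,0,0,0,0,0,4]]' 25
python3 - <<'E'
from h import *
im=snap('side','s4')
im=cv2.imread('pics/s4.png')[60:260,200:400]; cv2.imwrite('pics/s4z.png',cv2.resize(im,(600,600)))
print(goal(tk(.0,0,.25),[0,0,-1],-ey))
E
```

```text
clock: 4.78
position: [0.6783, 0.0095, 0.2554]
ee_rot: [0.47, 0.529, 0.47, -0.527]
contact_force: [0.6, 4.7, 5.9]
width: 0.0175
0.11334101119063615 9.973858333608645e-05 0.25537711033740523 [ 0.78785363  0.21589983 -0.02242587] 0.017549593092396197
clock: 5.28
position: [0.6765, 0.0077, 0.3147]
ee_rot: [-0.47, -0.528, -0.47, 0.529]
contact_force: [-0.0, 0.2, -0.1]
width: 0.0399
(array([  6.9 , -11.42,  -0.18]), array([-0. ,  0.1, -0.4]))
```

View pics/s4z.png

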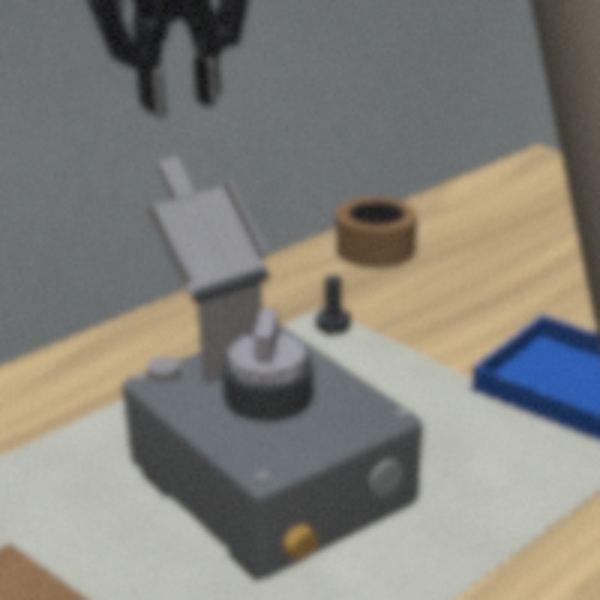

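The flap is open and stays there: plate at zoomed (210,235), tab at (175,175), gripper clear above. Now I move over the cap, turning 43° clockwise, and measure the wing.

```bash
python3 -m crank '[[0,-5.7,0,10,0,0,5],[0,-11.4,0,20,0,0,5],[0,-11.4,0,30,0,0,5],[0,-11.4,0,40,0,0,5],[0,-11.4,0,43,0,0,5]]' 25
python3 - <<'E'
from h import *
im=snap('wrist','w5'); s=snap('side','s5'); P=pts(s)
q=(P-np.array([*T0,0])); X=q@ex; Y=q@ey; Z=P[...,2]
m=(abs(X)<.035)&(abs(Y)<.035)&(Z>.155)&(Z<.18)
print(m.sum(),np.median(X[m]),np.median(Y[m]),np.percentile(Z[m],[50,98])); v=np.c_[X[m],Y[m]]; u,S,Vt=np.linalg.svd(v-v.mean(0)); print(Vt[0],np.degrees(np.arctan2(Vt[0,1],Vt[0,0])),S)
m=(abs(X)<.035)&(abs(Y)<.035)&(Z>.137)&(Z<.149); print('disc',m.sum(),cv2.minEnclosingCircle(np.c_[X[m],Y[m]].astype(np.float32)),np.median(Z[m]))
# wrist: fisheye
F=f(im); v,u=np.mgrid[0:400,0:640].astype(float); a=u-im['cx'];b=v-im['cy'];r=np.hypot(a,b)+1e-9;t=r/F
z=im['z_map']; k=np.tan(t)/r*z; Q=np.stack([a*k,-b*k,-z],-1)@q2R(im['attitude']).T+im['eye']
q=Q-np.array([*T0,0]);X=q@ex; Y=q@ey; Z=Q[...,2]
m=(abs(X)<.035)&(abs(Y)<.035)&(Z>.160)&(Z<.18)&(z>0); V=np.c_[X[m],Y[m]].astype(np.float32)
print('wrist',m.sum(),cv2.minAreaRect(V),np.median(Z[m]))
m=(abs(X)<.045)&(abs(Y)<.045)&(Z>.137)&(Z<.149); print('disc',m.sum(),cv2.minEnclosingCircle(np.c_[X[m],Y[m]].astype(np.float32)),np.median(Z[m]))
m=(abs(X)<.15)&(abs(Y)<.12)&(Z>.095)&(Z<.105); print('tank',cv2.minAreaRect(np.c_[X[m],Y[m]].astype(np.float32)))
E
```

```text
clock: 5.95
position: [0.5632, 0.0212, 0.3144]
ee_rot: [-0.243, -0.664, -0.242, 0.664]
contact_force: [1.0, -0.0, 0.6]
width: 0.0495
99 -0.012763664307101382 0.008098482661662321 [0.17350552 0.17643681]
[-0.73195833  0.6813494 ] 137.0508201591292 [0.13336946 0.04140125]
disc 257 ((-0.0009575191652402282, 0.0017988192848861217), 0.03376811742782593) 0.14686295905292818
wrist 660 ((3.4525059163570404e-05, -0.0005381237715482712), (0.014354501850903034, 0.04303792864084244), 47.94322967529297) 0.17211258482590133
disc 2106 ((-0.00033416779479011893, 0.00038726089405827224), 0.032776329666376114) 0.1442074023376248
tank ((-0.0004373118281364441, 0.00015428662300109863), (0.20714910328388214, 0.16769547760486603), 0.08319158107042313)
```

View pics/w5.png

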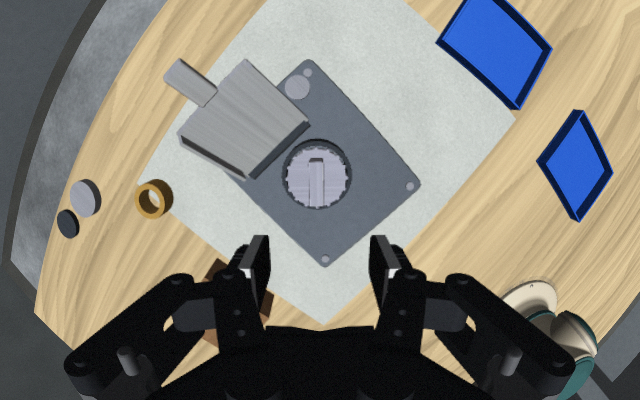

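The wrist view shows the bare cap at (317,177) with its wing upright in the picture, along the jaw plane. The fit gives the wing centred on the tank axis, 43 x 14 mm, at −42° from tank x.

```bash
python3 - <<'E'
from h import *
a=TY+np.radians(-42.1-90); print(goal(tk(0,-.0003,.147),[0,0,-1],[np.cos(a),np.sin(a),0]), st()[0]['qpos'])
E
```

```text
(array([16.73,  0.05, -0.25]), array([-0.9,  0. , -0. ])) [-8.49525338e-02  2.24569902e-01  1.37353901e+00 -1.04639226e-03
  1.54329151e+00  2.35365647e+00]
```

```bash
python3 -m crank '[[5,0,-0.25,-0.9,0,0,5],[10,0,-0.25,-0.9,0,0,5],[14,0,-0.25,-0.9,0,0,5],[16,0,-0.25,-0.9,0,0,5],[16.7,0,-0.25,-0.9,0,0,5]]' 25
python3 -m crank '[[0,0,0,0,0,0,5],[0,0,0,0,0,0,5]]'
python3 - <<'E'
from h import *
a=TY+np.radians(-42.1-90); print(goal(tk(0,-.0003,.147),[0,0,-1],[np.cos(a),np.sin(a),0]), st()[0]['moment'])
E
```

```text
clock: 6.68
position: [0.5649, 0.0231, 0.1458]
ee_rot: [-0.249, -0.661, -0.249, 0.663]
contact_force: [-0.8, 0.6, -0.7]
width: 0.0499
clock: 6.92
position: [0.5669, 0.0232, 0.1484]
ee_rot: [0.249, 0.663, 0.248, -0.661]
contact_force: [0.3, -0.5, 0.3]
width: 0.05
(array([ 0.14, -0.01,  0.15]), array([ 0. , -0.1, -0.1])) [0.00505663 0.07179423 0.00933069]
```

```bash
python3 -m crank '[[0,0,0.1,0,0,0,2.5],[0,0,0.1,0,0,0,1],[0,0,0.1,0,0,0,1],[0,0,0.1,0,0,0,1],[0,0,0.1,0,0,0,1]]' 45
python3 - <<'E'
from h import *
s,p,M=st(); print(s['moment'],p,np.degrees(np.arctan2(M[1,2],M[0,2])),s['width'])
im=snap('wrist','w6')
E
```

```text
clock: 7.55
position: [0.5656, 0.0227, 0.1479]
ee_rot: [0.249, 0.662, 0.249, -0.662]
contact_force: [-0.5, 0.4, 5.3]
width: 0.0128
[ 0.04743578  0.19155945 -0.01517862] [0.5656046  0.02272868 0.14793027] -138.80799187155512 0.012813993414187957
```

View pics/w6.png

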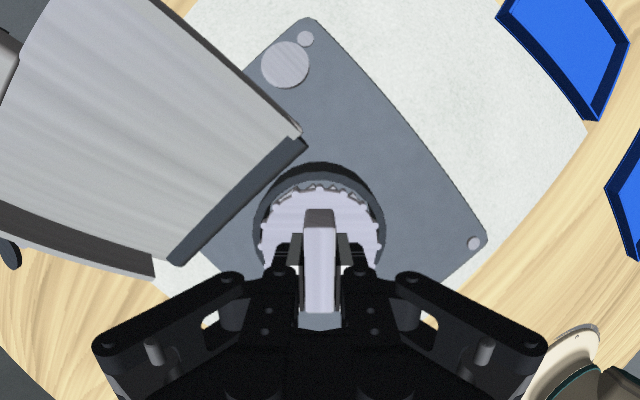

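The wing is gripped centrally (width 12.8 mm). I turn it counter-clockwise, which is negative about tool x, first well within the free 34°.

```bash
cat > m.py <<'E'
from h import *
s,p,M=st(); print('M',s['moment'].round(3),'F',s['contact_force'].round(1),'p',p.round(4),'turn',round((np.degrees(np.arctan2(M[1,2],M[0,2]))+138.8),2),'q6',s['qpos'][5].round(3),s['width'].round(4))
E
python3 m.py
python3 -m crank '[[0,0,0,-3,0,0,1],[0,0,0,-6,0,0,1]]' 45 >/dev/null; python3 m.py
python3 -m crank '[[0,0,0,-4,0,0,1],[0,0,0,-8,0,0,1]]' >/dev/null; python3 m.py
python3 -m crank '[[0,0,0,-4,0,0,1],[0,0,0,-8,0,0,1]]' >/dev/null; python3 m.py
python3 -m crank '[[0,0,0,-4,0,0,1],[0,0,0,-8,0,0,1]]' >/dev/null; python3 m.py
```

```text
Traceback (most recent call last):
  File "m.py", line 2, in <module>
    s,p,M=st(); print('M',s['moment'].round(3),'F',s['contact_force'].round(1),'p',p.round(4),'turn',round((np.degrees(np.arctan2(M[1,2],M[0,2]))+138.8),2),'q6',s['qpos'][5].round(3),s['width'].round(4))
                                                                                                                                                                                       ^^^^^^^^^^^^^^^^
AttributeError: 'float' object has no attribute 'round'
Traceback (most recent call last):
  File "m.py", line 2, in <module>
    s,p,M=st(); print('M',s['moment'].round(3),'F',s['contact_force'].round(1),'p',p.round(4),'turn',round((np.degrees(np.arctan2(M[1,2],M[0,2]))+138.8),2),'q6',s['qpos'][5].round(3),s['width'].round(4))
                                                                                                                                                                                       ^^^^^^^^^^^^^^^^
AttributeError: 'float' object has no attribute 'round'
Traceback (most recent call last):
  Fil
[... 849 characters left out ...]
                                                                                                  ^^^^^^^^^^^^^^^^
AttributeError: 'float' object has no attribute 'round'
Traceback (most recent call last):
  File "m.py", line 2, in <module>
    s,p,M=st(); print('M',s['moment'].round(3),'F',s['contact_force'].round(1),'p',p.round(4),'turn',round((np.degrees(np.arctan2(M[1,2],M[0,2]))+138.8),2),'q6',s['qpos'][5].round(3),s['width'].round(4))
                                                                                                                                                                                       ^^^^^^^^^^^^^^^^
AttributeError: 'float' object has no attribute 'round'
```

```bash
sed -i "s/s\['width'\].round(4)/round(float(s['width']),4)/; s/s\['qpos'\]\[5\].round(3)/round(float(s['qpos'][5]),3)/" m.py; python3 m.py
```

```text
M [ 0.016  0.1   -0.042] F [-0.7 -1.2  5.4] p [0.5659 0.0226 0.1479] turn 30.12 q6 1.814 0.0137
```

```bash
python3 -m crank '[[0,0,0,-2,0,0,1],[0,0,0,-2,0,0,1]]' >/dev/null; python3 m.py; python3 - <<'E'
from h import *
snap('wrist','w7')
E
```

```text
M [ 0.018 -0.011 -0.006] F [-0.4 -0.3  4.6] p [0.5659 0.0226 0.1479] turn 32.0 q6 1.781 0.0133
```

View pics/w7.png

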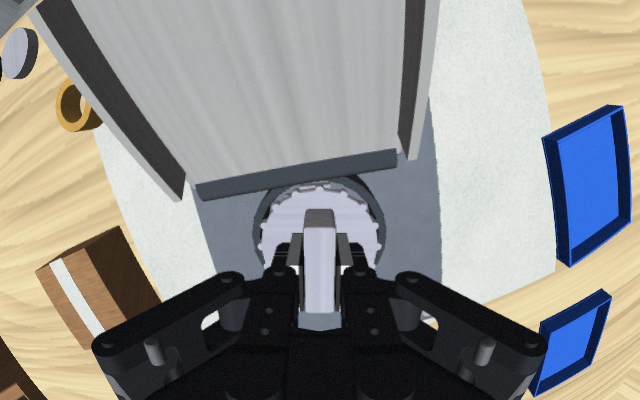

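The wing turns with the gripper, with little friction. I continue in 2° steps, stopping at any rise in moment.

```bash
echo "
import sys; sys.exit(1 if abs(s['moment'][2])>0.2 else 0)" >> m.py
python3 -m crank '[[0,0,0,-2,0,0,1],[0,0,0,-2,0,0,1]]' >/dev/null; python3 m.py && python3 -m crank '[[0,0,0,-2,0,0,1],[0,0,0,-2,0,0,1]]' >/dev/null && python3 m.py && python3 -m crank '[[0,0,0,-2,0,0,1],[0,0,0,-2,0,0,1]]' >/dev/null && python3 m.py && python3 -m crank '[[0,0,0,-2,0,0,1],[0,0,0,-2,0,0,1]]' >/dev/null && python3 m.py && python3 -m crank '[[0,0,0,-2,0,0,1],[0,0,0,-2,0,0,1]]' >/dev/null && python3 m.py && python3 -m crank '[[0,0,0,-2,0,0,1],[0,0,0,-2,0,0,1]]' >/dev/null && python3 m.py
```

```text
M [0.045 0.004 0.01 ] F [ 0.2 -0.2  5.5] p [0.5659 0.0226 0.1479] turn 34.0 q6 1.746 0.0131
M [-0.041  0.036  0.021] F [0.4 0.8 5.2] p [0.566  0.0226 0.1479] turn 36.0 q6 1.712 0.0131
M [ 0.015  0.004 -0.023] F [-0.2  0.   5. ] p [0.566  0.0226 0.1479] turn 38.0 q6 1.677 0.0131
M [0.038 0.037 0.044] F [-0.2  0.1  4.9] p [0.566  0.0226 0.1479] turn 40.0 q6 1.642 0.0131
M [0.016 0.01  0.04 ] F [ 0.2 -0.8  4.5] p [0.566  0.0226 0.148 ] turn 42.0 q6 1.607 0.0131
M [0.043 0.11  0.04 ] F [0.9 0.4 5.3] p [0.566  0.0226 0.148 ] turn 44.0 q6 1.572 0.0131
```

```bash
sed -i "s/'q6',/'eff',round(float(s['effort'][5]),3),'q6',/" m.py
python3 -m crank '[[0,0,0,-2,0,0,1],[0,0,0,-2,0,0,1]]' >/dev/null; python3 m.py && python3 -m crank '[[0,0,0,-2,0,0,1],[0,0,0,-2,0,0,1]]' >/dev/null && python3 m.py && python3 -m crank '[[0,0,0,-2,0,0,1],[0,0,0,-2,0,0,1]]' >/dev/null && python3 m.py && python3 -m crank '[[0,0,0,-2,0,0,1],[0,0,0,-2,0,0,1]]' >/dev/null && python3 m.py && python3 -m crank '[[0,0,0,-2,0,0,1],[0,0,0,-2,0,0,1]]' >/dev/null && python3 m.py && python3 -m crank '[[0,0,0,-2,0,0,1],[0,0,0,-2,0,0,1]]' >/dev/null && python3 m.py
```

```text
M [0.014 0.022 0.044] F [0.5 0.  5.6] p [0.5661 0.0226 0.148 ] turn 46.0 eff -0.052 q6 1.537 0.0134
M [ 0.047  0.049 -0.031] F [-1.6 -0.1  6.9] p [0.5661 0.0226 0.1481] turn 48.0 eff -0.051 q6 1.502 0.013
M [ 0.055  0.066 -0.044] F [-0.8  0.1  6. ] p [0.5661 0.0226 0.1482] turn 50.0 eff -0.054 q6 1.467 0.0132
M [-0.     0.036  0.001] F [-0.7  0.2  6.6] p [0.5661 0.0226 0.1482] turn 52.0 eff -0.057 q6 1.432 0.0132
M [ 0.027  0.013 -0.026] F [-0.4  0.4  5.8] p [0.5662 0.0226 0.1482] turn 54.0 eff -0.057 q6 1.397 0.0132
M [0.026 0.011 0.01 ] F [-0.4  0.1  5. ] p [0.5662 0.0226 0.1482] turn 56.0 eff -0.052 q6 1.362 0.0134
```

```bash
sed -i "s/abs(s\['moment'\]\[2\])>0.2/(abs(s['moment'][2])>0.2 or abs(s['effort'][5])>0.2)/" m.py
python3 -m crank '[[0,0,0,-2,0,0,1],[0,0,0,-2,0,0,1]]' >/dev/null; python3 m.py && python3 -m crank '[[0,0,0,-2,0,0,1],[0,0,0,-2,0,0,1]]' >/dev/null && python3 m.py && python3 -m crank '[[0,0,0,-2,0,0,1],[0,0,0,-2,0,0,1]]' >/dev/null && python3 m.py && python3 -m crank '[[0,0,0,-2,0,0,1],[0,0,0,-2,0,0,1]]' >/dev/null && python3 m.py && python3 -m crank '[[0,0,0,-2,0,0,1],[0,0,0,-2,0,0,1]]' >/dev/null && python3 m.py && python3 -m crank '[[0,0,0,-2,0,0,1],[0,0,0,-2,0,0,1]]' >/dev/null && python3 m.py && python3 -m crank '[[0,0,0,-2,0,0,1],[0,0,0,-2,0,0,1]]' >/dev/null && python3 m.py
```

```text
M [ 0.02   0.015 -0.178] F [0.5 0.4 5.9] p [0.5662 0.0227 0.1482] turn 57.97 eff -0.226 q6 1.328 0.0136
```

The moment has risen from 0.05 to 0.23 N m. One more 1° step should confirm it is the stop, with about 0.35 N m expected.

```bash
python3 -m crank '[[0,0,0,-1,0,0,1],[0,0,0,-1,0,0,1]]' >/dev/null; python3 m.py
```

```text
M [ 0.     0.035 -0.362] F [-0.2  0.4  6.2] p [0.5662 0.0227 0.1482] turn 58.94 eff -0.315 q6 1.311 0.0132
```

The stop is confirmed by the sprung rise. I ease back 0.8°, then lift a little and watch the vertical force.

```bash
python3 -m crank '[[0,0,0,0.8,0,0,1],[-0.1,0,0,0.8,0,0,1],[-0.2,0,0,0.8,0,0,1]]' >/dev/null; python3 m.py
```

```text
M [-0.014 -0.47  -0.186] F [ 2.2 -0.2  0.6] p [0.5661 0.0227 0.1493] turn 58.17 eff -0.177 q6 1.324 0.0131
```

```bash
python3 -m crank '[[-0.1,0,0,0,0,0,1],[-0.1,0,0,0,0,0,1]]' >/dev/null; python3 m.py
```

```text
M [ 0.091 -0.644 -0.149] F [ 3.1 -0.4  0.7] p [0.5661 0.0227 0.1503] turn 58.19 eff -0.173 q6 1.324 0.0132
```

```bash
python3 -m crank '[[-0.2,0,0,0,0,0,1],[-0.4,0,0,0,0,0,1]]' >/dev/null; python3 m.py; python3 - <<'E'
from h import *
snap('wrist','w8')
E
```

```text
M [ 0.141 -0.432 -0.081] F [ 2.2  0.8 -3.2] p [0.5645 0.0229 0.1535] turn 58.19 eff -0.096 q6 1.324 0.0131
```

View pics/w8.png

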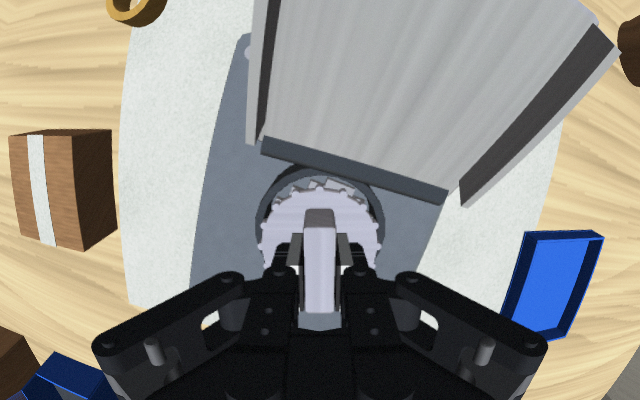

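The cap is rising with the gripper, the force stays low and it is free. I continue straight up.

```bash
python3 -m crank '[[-0.4,0,0,0,0,0,1],[-0.8,0,0,0,0,0,1],[-1.2,0,0,0,0,0,1]]' >/dev/null; python3 m.py && python3 -m crank '[[-1,0,0,0,0,0,1],[-2,0,0,0,0,0,1],[-3,0,0,0,0,0,1],[-4,0,0,0,0,0,1]]' >/dev/null; python3 m.py; python3 - <<'E'
from h import *
snap('side','s9')
im=cv2.imread('pics/s9.png')[60:260,200:400]; cv2.imwrite('pics/s9z.png',cv2.resize(im,(600,600)))
# tray at (0.4705,-0.312), clear height & goal; keep tool yaw -> compute options
s,p,M=st(); print(goal([.4705,-.312,p[2]],[0,0,-1],M[:,2]), 'q',s['qpos'].round(2))
E
```

```text
M [ 0.012 -0.02   0.01 ] F [ 0.1  0.2 -2.3] p [0.5648 0.0227 0.1665] turn 58.2 eff -0.001 q6 1.324 0.0133
M [-0.001  0.013 -0.02 ] F [-0.2  0.2 -1.3] p [0.5653 0.0227 0.2071] turn 58.19 eff -0.0 q6 1.324 0.0133
(array([-2.000e-02, -1.490e+01,  3.146e+01]), array([ 0. ,  0. , -0.2])) q [-0.08  0.28  1.56 -0.    1.3   1.32]
```

View pics/s9z.png

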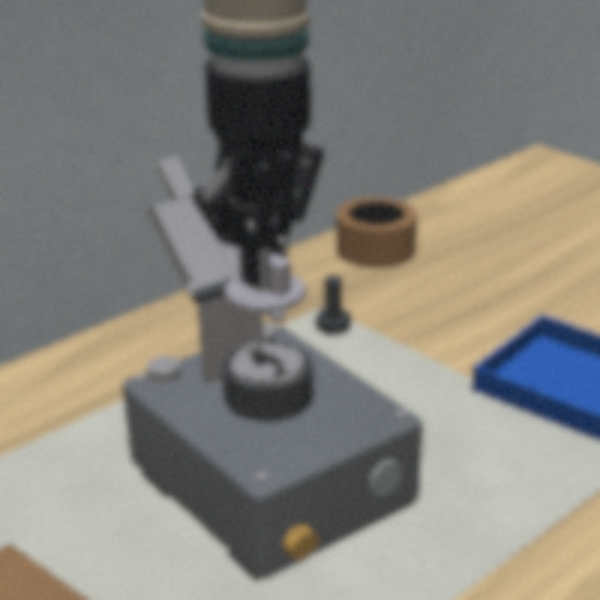

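The cap is clear of the neck (zoomed (265,290)), the empty slot is visible at (268,362) and the flap is still open. I move to the far tray.

```bash
python3 -m crank '[[0,-2,4.2,0,0,0,1],[0,-4,8.4,0,0,0,1],[0,-6.1,12.8,0,0,0,1],[0,-8.2,17.2,0,0,0,1],[0,-10.3,21.7,0,0,0,1]]' >/dev/null; python3 -m crank '[[0,-2,4.2,0,0,0,1],[0,-3.6,7.7,0,0,0,1],[0,-4.6,9.8,0,0,0,1],[0,-4.6,9.8,0,0,0,1]]' >/dev/null; python3 m.py; python3 - <<'E'
from h import *
snap('side','s10');snap('scene','c10'); im=snap('wrist','w10')
s,p,M=st(); print(goal([.4705,-.312,.033],[0,0,-1],M[:,2]))
F=f(im); v,u=np.mgrid[0:400,0:640].astype(float); a=u-im['cx'];b=v-im['cy'];r=np.hypot(a,b)+1e-9;t=r/F
z=im['z_map']; k=np.tan(t)/r*z; Q=np.stack([a*k,-b*k,-z],-1)@q2R(im['attitude']).T+im['eye']
m=(abs(Q[...,0]-.47)<.12)&(abs(Q[...,1]+.312)<.12)&(abs(Q[...,2]-.03)<.006)&(z>0)
print(m.sum(),cv2.minAreaRect(Q[m][:,:2].astype(np.float32)))
a=cv2.imread('pics/s10.png'); cv2.imwrite('pics/s10z.png',cv2.resize(a[40:260,300:520],(400,400))); 
cv2.imwrite('pics/z10.png',cv2.hconcat([cv2.imread('pics/s10z.png'),cv2.resize(cv2.imread('pics/w10.png')[:,120:520],(400,400))]))
E
```

```text
M [ 0.033 -0.024  0.013] F [ 1.1  0.9 -1.4] p [ 0.4692 -0.3139  0.2061] turn 58.03 eff -0.074 q6 0.697 0.0131
(array([17.32,  0.07,  0.08]), array([-0. , -0.1, -0. ]))
1743 ((0.4729645848274231, -0.3114859461784363), (0.1682792454957962, 0.14086218178272247), 6.939329147338867)
```

View pics/z10.png

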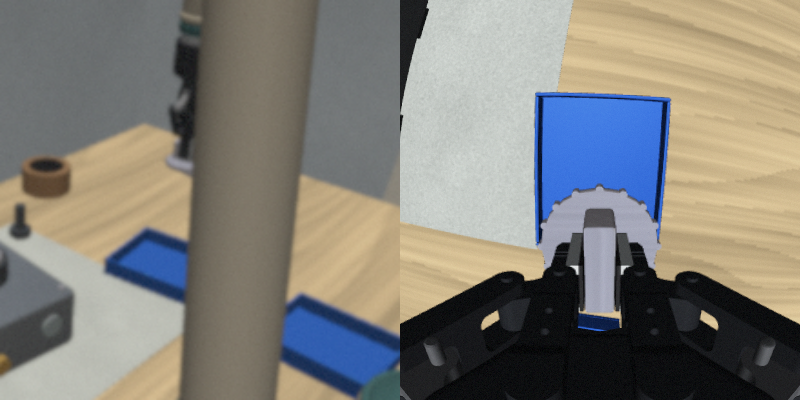

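The cap is held level over the far tray, and the rim fit is centred at (0.472,−0.311), which agrees. I lower it.

```bash
python3 -m crank '[[4,0,0.1,0,0,0,1],[8,0,0.1,0,0,0,1],[12,0,0.1,0,0,0,1],[15,0,0.1,0,0,0,1],[16.2,0,0.1,0,0,0,1]]' >/dev/null; python3 -m crank '[[0.3,0,0,0,0,0,1],[0.5,0,0,0,0,0,1],[0.5,0,0,0,0,0,1]]' >/dev/null; python3 m.py
```

```text
M [-0.005 -0.029  0.026] F [ 0.8 -0.6 -1.2] p [ 0.4704 -0.3138  0.0402] turn 58.19 eff 0.0 q6 0.696 0.0133
```

```bash
python3 -m crank '[[0.3,0,0,0,0,0,1],[0.6,0,0,0,0,0,1]]' >/dev/null; python3 m.py;  python3 -m crank '[[0.15,0,0,0,0,0,1],[0.15,0,0,0,0,0,1]]' >/dev/null; python3 m.py
```

```text
M [ 0.034  0.005 -0.036] F [-0.4  0.9 -1.2] p [ 0.4699 -0.3135  0.0334] turn 58.18 eff 0.0 q6 0.696 0.0135
M [ 0.033  0.013 -0.048] F [-0.1  0.  -1.3] p [ 0.4697 -0.3133  0.0315] turn 58.19 eff -0.0 q6 0.696 0.0136
```

```bash
python3 -m crank '[[0.15,0,0,0,0,0,1],[0.15,0,0,0,0,0,1]]' >/dev/null; python3 m.py; python3 -m crank '[[0.15,0,0,0,0,0,1],[0.15,0,0,0,0,0,1]]' >/dev/null; python3 m.py
```

```text
M [ 0.047  0.072 -0.048] F [-0.1 -0.5 -1.4] p [ 0.4697 -0.3133  0.0301] turn 58.19 eff 0.0 q6 0.696 0.0132
M [-0.01  -0.025 -0.003] F [-0.8 -0.1 -1.4] p [ 0.4697 -0.3133  0.0286] turn 58.19 eff 0.0 q6 0.696 0.0131
```

```bash
python3 -m crank '[[0.12,0,0,0,0,0,1],[0.12,0,0,0,0,0,1]]' >/dev/null; python3 m.py; python3 - <<'E'
from h import *
im=snap('scene','c11'); cv2.imwrite('pics/c11z.png',cv2.resize(im['color'][140:260,160:320],(800,600),interpolation=cv2.INTER_CUBIC))
E
```

```text
M [0.14  0.105 0.017] F [-0.6  0.4  2.9] p [ 0.4699 -0.3134  0.0279] turn 58.19 eff -0.001 q6 0.696 0.0135
```

View pics/c11z.png

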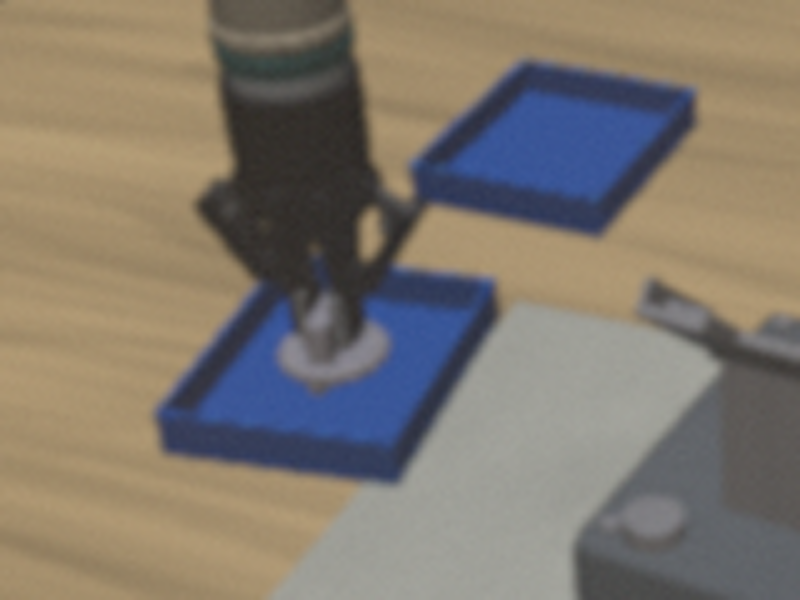

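The foot has touched the tray floor (force went from −1.4 to +2.9 N) and the cap is in the middle of the tray at zoomed (330,350). I release it and withdraw straight up.

```bash
python3 -m crank '[[0,0,0,0,0,0,2],[0,0,0,0,0,0,3],[0,0,0,0,0,0,3.5],[-1,0,0,0,0,0,3.5],[-3,0,0,0,0,0,3.5]]' >/dev/null; python3 -m crank '[[-4,0,0,0,0,0,4],[-8,0,0,0,0,0,4],[-13,0,0,0,0,0,4],[-17,0,0,0,0,0,4]]' >/dev/null; python3 m.py; python3 - <<'E'
from h import *
im=snap('scene','c12'); w=snap('wrist','w12')
cv2.imwrite('pics/z12.png',cv2.vconcat([im['color'][100:400],w['color'][:300]]))
E
```

```text
M [-0.034  0.01   0.008] F [-0.5  0.4  0.1] p [ 0.47   -0.3135  0.2305] turn 58.19 eff 0.0 q6 0.696 0.0398
```

View pics/z12.png

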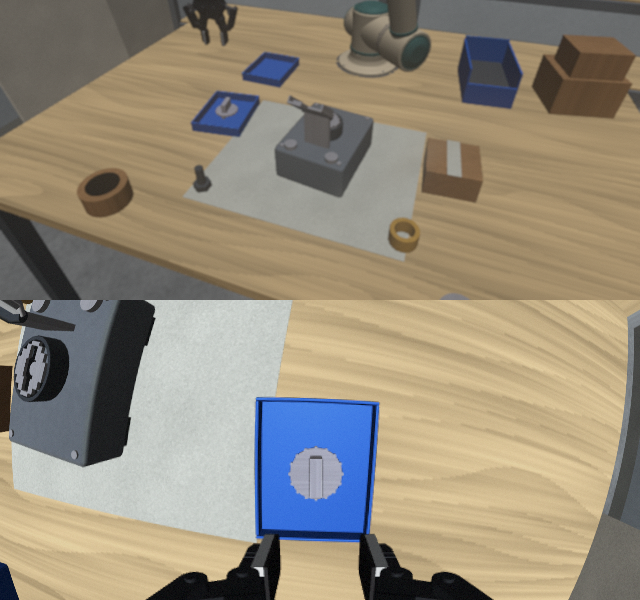

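The cap sits inside the far tray at (315,473) in the wrist half, and the flap is open at (310,110). Bolt (202,180), carton and bushing have not moved, and the gripper is clear with zero force. I hand in.

```bash
python3 - <<'E'
from h import *
a,b=load('scene0'),load('c12')
for nm,(u0,u1,v0,v1) in dict(bolt=(190,215,262,295),bush=(385,422,315,352),carton=(420,485,236,302)).items():
    print(nm,np.abs(a['color'][v0:v1,u0:u1].astype(int)-b['color'][v0:v1,u0:u1]).mean())
print(st()[0]['clock'],manip.sign_off())
E
```

```text
bolt 2.474747474747475
bush 2.516191867543219
carton 2.3794871794871795
the job is handed in; nothing more can be done
19.05 None
```

The job is handed in at 19 s, well under the 72 s limit. The flap is open, and the cap is off and lying in the far tray.

- **Flap:** I lifted it by its tab and carried it to about 2.2 rad before letting go. It stayed open and was still open in the last picture.
- **Cap:** I turned it counter-clockwise in small steps until I felt the stop at about 57–58°. The highest torque I read was about 0.36 N m, against the 0.7 N m limit. I eased back slightly before lifting, and the upward pull never read more than about 3 N. The first 30° were turned without torque readings because my readout script had an error. That is below the earliest possible stop at 34°, and the reading afterwards was normal.
- **Tray:** I lowered the cap until it touched the tray floor (contact about 3 N), then released it and withdrew straight up.

In the last check the cap was inside the far tray and the gripper was clear, with no force on it. The carton, bolt and bushing matched their starting images to within picture noise. No check failed; the wrist torque reading was noisy, about 0.04 N m, so I also used the last joint's torque to detect the stop.

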